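Unstack the sample pots onto the test bench

ROBOT

A 6-joint arm with a two-finger parallel gripper is mounted at the origin on the work surface. World frame = base frame: x ahead of the robot, y to its left, z up, the work surface at z = 0. Lengths are in m, angles in rad, forces in N, time in s.
With the tool pointing down it reaches from about 0.375 to 0.9 m from the base axis. Payload 3.1 kg.
Tool frame: the origin (TCP) lies on the centre line of the jaws, within the pads' length; the fingertips stand ahead of it and the grasp point (between the pads) lies 3 mm ahead of it (robot.tip_reach is the z of the fingertips in the tool frame, in m); z points along the fingers, y is the line along which they close (so a half turn about z gives the same grasp; the last joint's range is limited). The gripper opens to 87 mm and grips with 3 to 60 N. Pads are 19 mm wide; open, the fingers measure 117 mm over their backs; the gripper's body (75 mm by 190 mm) begins 51 mm behind the grasp point.
Start: joints at [1.161, 0.527, 1.433, -0, 1.181, -0.178], TCP at [0.143, 0.608, 0.245] pointing down, gripper open.
Joint ranges: [-3.08, 3.08], [-0.75, 2.2], [0.22, 2.44], [-1.43, 4.57], [0, 2.65], [-2.85, 2.85]. Speed limits (rad/s): [2.79, 2.79, 3.14, 3.14, 3.14, 3.14].

INTERFACE

Orientations are given as a unit quaternion [x, y, z, w].
In Python, from rig import sensors, eyes, ticket, robot gives the robot as it stands.
- The arm moves only by the tool drive_tool, never from a script. Its argument "deltas" is a list that holds one entry, the list of rows, each a list of 6 numbers: the shift along the tool's x, y, z in mm, then the turn, a rotation vector about the tool's x, y, z in rad. A call has 1 to 8 rows; each row shifts and turns the commanded pose from where the row before left it, along the tool's axes as they then stand; what a row does not reach is not made up. A row lasts 1/12 s, in which the tool goes at most 41.7 mm and 7.16 degrees, less where a joint would pass 70% of its speed; a pose out of reach is approached as far as the arm can. A call is refused whole if a number of a shift passes 41.7 or a number of a turn 0.125, either way. A call with a gripper value outside its range is refused whole. "gripper" is the opening in per cent of the stroke, from 0 (shut) to 100 (fully open), set as the call begins (left out, the last holds). The fingers move at their own pace and stop on an object; "squeeze" is the grip in N (left out, the last holds). Time passes only in rows, so rows that do not move let the fingers close. It gives the time, the measured TCP pose, the force, the opening and the grip force at its end, in the units of the state.
- sensors.get_obs(): the state, without advancing time (a new reading comes with each control period).
- eyes.camera(name): name is "scene" or "top" or "wrist"; returns a dict with "img" (384x512x3 uint8, red, green, blue), "fov_y" (degrees; the focal length in pixels is half the picture's height over the tangent of half this angle, whatever the lens; pixels are square), "cx", "cy" (the principal point, pixels), "D" ([k1, k2, p1, p2, k3] as OpenCV has them; the pictures are not rectified), "xyz" and "attitude" of the camera in the world; the wrist camera has in their place "hand_eye" (4x4, takes a point from camera to tool coordinates, whose origin is the TCP and whose axes are the flange's). Camera axes: x right, y up, looking along -z (the intrinsics and any distortion apply to the point x, -y, -z); pixel columns grow to the right and rows downward; lengths in m; the calibration is good to about 2 mm. A picture is of the moment at which its call begins: read the wrist's pose just before it. There is no depth.
- ticket.hand_in(): hands the job in; it is judged then, once.
The state is a dict: "time": time; "q": joint angles; "joint_velocities": joint speeds; "joint_torque": joint torques, N m; "position": TCP position; "tool_rot": TCP orientation; "ft_force": force on the tool from outside, world axes, zero at the start; "moment": the same for the moment, N m; "grip_width": finger opening in m; "grip_force": force on a finger pad.
Only numpy, scipy, OpenCV 4.12 (cv2) and the standard library are available. Lean on these libraries where they do the work, as an engineer would, in place of code of your own. Each camera call takes 0.05 s, during which the arm holds its last target. There are 200 camera calls.

TASK

Five sealed sample pots have come in as two stacks: take the stacks apart and set each pot upright, in the middle of its own piece of equipment: the big round tub on the balance's steel pan, the square tub on the hot plate's white plate, the small round tub on the magnetic stirrer's black top, the oblong tub on the aluminium cold block and the little glass jar on the light box's window. Each may be turned any way about the vertical; never let a pot tip over, and leave all five standing released.

Things in the scene. Friction and masses are not known exactly. Their poses are not given: they have to be found in the camera images.
- big_tub_center (a point): Centre (half-way up) of the big round tub: upright white plastic cylinder with a flat lid, grey with a white middle, 64 mm diameter, 40 mm tall, about 0.2 kg. Always at the bottom of one of the two stacks. z axis up through its lid.
- square_tub_center (a point): Centre (half-way up) of the square tub: white plastic with a flat lid, grey with a white middle, 58 x 58 mm, 40 mm tall, about 0.19 kg. Always at the bottom of the other stack. x and y axes are square to its sides, z up.
- small_tub_center (a point): Centre (half-way up) of the small round tub: white plastic cylinder with a flat lid, grey with a white middle, 44 mm diameter, 40 mm tall, about 0.1 kg. At the start it stands on the big round tub or on the square tub. z up.
- oblong_tub_center (a point): Centre (half-way up) of the oblong tub: white plastic with a flat lid, grey with a white middle, 56 mm long (its x axis) and 36 mm wide (its y axis), 40 mm tall, about 0.12 kg. At the start it stands on the big round tub or on the square tub, whichever the small round tub is not on. z up.
- jar_center (a point): Centre (half-way up) of the little glass jar: upright cylinder of clear glass with a flat white cap, 30 mm diameter, 34 mm tall, about 0.06 kg. At the start it is the third and topmost piece of the stack that has the big round tub at its bottom. z up.
- balance_top (a point): Centre of the upper face of the balance's pan: a round bare steel pan of 86 mm diameter, 34 mm above the table, on a flat white body 125 x 110 mm with a small display and keys on its robot side. Fixed. z up, y along the 110 mm side; the pan's centre is 10 mm to +x of the body's middle.
- hotplate_top (a point): Centre of the upper face of the hot plate (cold, switched off): a square white ceramic plate 84 x 84 mm, 42 mm above the table, on a grey body 125 x 105 mm with two black knobs on its robot side (knob tops at 42 mm). Fixed. x and y axes along the plate's edges, z up; the plate's centre is 14 mm to +x of the body's middle.
- stirrer_top (a point): Centre of the upper face of the magnetic stirrer: a round blue drum of 104 mm diameter with a raised flat round black top of 80 mm diameter, 43 mm above the table, and a small grey knob box on its robot side (top of the knob at 34 mm). Fixed. z up.
- cold_block_top (a point): Centre of the upper face of the cold block: a bare aluminium block 100 mm long (its x axis) and 62 mm wide (its y axis), flat top 36 mm above the table, dark fins low on its long sides. Fixed. z up.
- light_box_top (a point): Centre of the upper face of the light box: a flat black square box 110 x 110 mm with an 80 x 80 mm white window on top, 24 mm above the table. Fixed. x and y axes along its edges, z up.
Mind the look-alikes: they are no part of the job. Leave any blue or pink look-alike of the part that bears square_tub_center alone.

How it is judged:
By the outcome, as a careful person would: the job done as asked, in the order asked, and still so for the second after the job is handed in, with the robot touching nothing.
It also fails if it takes over 125 s, if anything falls off the work surface, if the arm or the gripper's body presses on something with over 40 N, if the wrist force passes 120 N, or if a joint passes its speed limit or range.

## Working session

There is one attempt and no reset: what is moved stays moved. The work goes in short steps, Python scripts to look and compute and a tool call to move; the robot and the scene stay as the last step left them, time stands still between calls to the robot, and variables do not carry over. Pictures are saved under pics/ and viewed, at most 17 in all, crops included, and the job is handed in when it is done.

Besides the shell and the picture viewer there is one more tool, called after "Emit:" as name(argument=value, ...), one argument or row to a line, values as JSON. drive_tool: Moves the arm, as the interface text tells. Its arguments: {"type":"object","properties":{"deltas":{"type":"array"},"gripper":{"type":"number"},"squeeze":{"type":"number"}},"required":["deltas"]}

```bash
ls; mkdir -p pics
cat > h.py <<'E'
import numpy as np,cv2
from scipy.spatial.transform import Rotation as R
from rig import sensors,eyes,ticket,robot
E
python3 - <<'E'
from h import *
o=sensors.get_obs();print({k:np.round(v,3).tolist() for k,v in o.items()},robot.tip_reach)
for n in ['scene','top']:
    c=eyes.camera(n);cv2.imwrite(f'pics/{n}0.png',c['img'][:,:,::-1]);print(n,{k:v for k,v in c.items() if k!='img'})
    np.save(f'{n}0.npy',{k:v for k,v in c.items()},allow_pickle=True)
E
```

```text
pics
{'time': 0.0, 'q': [1.162, 0.528, 1.434, 0.0, 1.181, -0.179], 'joint_velocities': [-0.001, 0.001, 0.0, -0.001, -0.0, 0.001], 'joint_torque': [0.0, -44.004, -17.659, 0.063, 0.058, -0.0], 'position': [0.143, 0.608, 0.244], 'tool_rot': [0.115, 0.993, -0.001, -0.0], 'ft_force': [-0.208, -0.307, -1.174], 'moment': [-0.048, 0.026, 0.024], 'grip_force': 0.0, 'grip_width': 0.087} 0.022
scene {'fov_y': 42.422035899427684, 'cx': 248.55151779302844, 'cy': 195.23402828342324, 'D': array([0.0175927, 0.       , 0.       , 0.       , 0.       ]), 'xyz': array([ 1.33782577, -0.02260305,  1.1567549 ]), 'attitude': array([0.22454842, 0.22142643, 0.65885438, 0.68297822])}
top {'fov_y': 55.333861936211086, 'cx': 257.0222690214765, 'cy': 184.76575438402787, 'D': array([-0.10010611,  0.        ,  0.        ,  0.        ,  0.        ]), 'xyz': array([0.46542589, 0.02366565, 1.18322365]), 'attitude': array([ 0.03643587, -0.03388838, -0.70208654,  0.71035096])}
```

View pics/scene0.png

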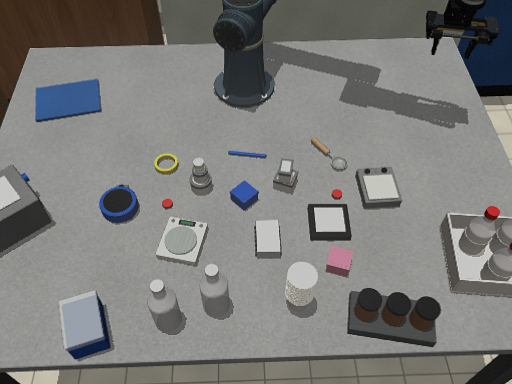

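View pics/top0.png

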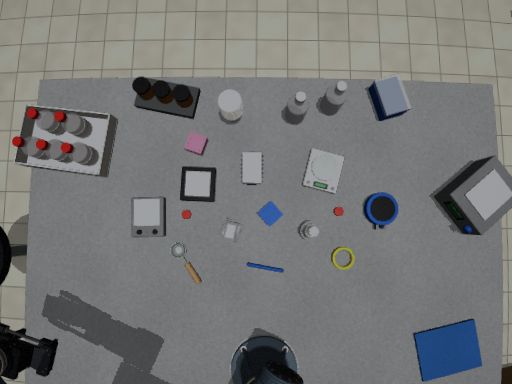

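```bash
cat >> h.py <<'E'
def cam(c):
    f=c['img'].shape[0]/2/np.tan(np.radians(c['fov_y'])/2)
    return np.array([[f,0,c['cx']],[0,f,c['cy']],[0,0,1]])
def pose(c):
    if 'xyz' in c: return np.array(c['xyz']),R.from_quat(c['attitude']).as_matrix()
    T=c['T']; return T[:3,3],T[:3,:3]
def ray(c,uv):
    p=cv2.undistortPoints(np.float64(uv).reshape(-1,1,2),cam(c),np.array(c['D']))[:,0]
    o,M=pose(c); return o,np.c_[p[:,0],-p[:,1],-np.ones(len(p))]@M.T
def plane(c,uv,z):
    o,d=ray(c,uv); return o+d*((z-o[2])/d[:,2])[:,None]
def wrist():
    s=sensors.get_obs(); c=eyes.camera('wrist'); T=np.eye(4)
    T[:3,:3]=R.from_quat(s['tool_rot']).as_matrix();T[:3,3]=s['position']; c['T']=T@c['hand_eye']; return s,c
def load(n): return np.load(n+'.npy',allow_pickle=True).item()
E
python3 - <<'E'
from h import *
s=load('scene0')['img'];t=load('top0')['img']
a=cv2.resize(s[140:200,175:310],None,fx=4.4,fy=4.4,interpolation=cv2.INTER_CUBIC)
b=cv2.resize(t[130:250,130:400],None,fx=2.2,fy=2.2,interpolation=cv2.INTER_CUBIC)
w=min(a.shape[1],b.shape[1])
cv2.imwrite('pics/crop1.png',np.vstack([a[:,:w],b[:,:w]])[:,:,::-1])
E
```

```text
(no output)
```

View pics/crop1.png

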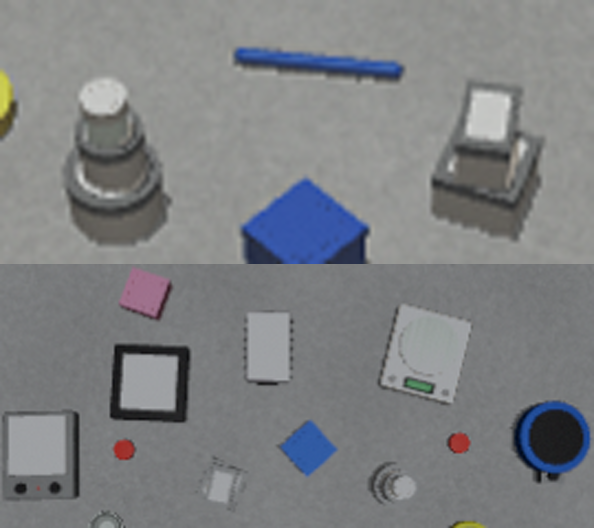

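Run:
```python
from h import *
c=load('top0');im=c['img'];g=im.min(2).astype(np.uint8);hsv=cv2.cvtColor(im,cv2.COLOR_RGB2HSV)
def blob(mask,box,nm,z):
    x0,y0,x1,y1=box;m=np.zeros_like(mask);m[y0:y1,x0:x1]=mask[y0:y1,x0:x1]
    cs,_=cv2.findContours(m,cv2.RETR_EXTERNAL,cv2.CHAIN_APPROX_NONE)
    k=max(cs,key=cv2.contourArea);r=cv2.minAreaRect(k)
    P=plane(c,cv2.boxPoints(r),z);e=P[1]-P[0];f=P[2]-P[1]
    print(nm,np.round(r[0],1),'ctr',np.round(P.mean(0),4),'sides',np.round([np.linalg.norm(e),np.linalg.norm(f)],4),'ang',np.round(np.degrees([np.arctan2(e[1],e[0]),np.arctan2(f[1],f[0])]),1))
T=lambda t:(g>t).astype(np.uint8)*255
print(g[231,305:320],g[230,222:242],g[185,175:220:4],g[168,238:268:3],g[170,300:350:4],g[212,130:168:4])
W=T(175)
blob(W,(300,220,325,242),'jar',.114);blob(W,(218,218,245,245),'obl',.08)
blob(W,(183,170,215,200),'light',.024);blob(W,(240,145,266,188),'cold',.036);blob(W,(298,145,348,196),'balbody',.025);blob(W,(128,192,168,228),'hot',.042)
D=(im.max(2)<60).astype(np.uint8)*255
blob(D,(368,193,396,222),'stir',.043);blob(D,(176,160,220,205),'lightbox',.024)
B=((hsv[...,0]>100)&(hsv[...,0]<130)&(hsv[...,1]>120)).astype(np.uint8)*255
blob(B,(360,188,402,230),'stirdrum',.038);blob(B,(250,195,290,230),'bluecube',.04)
```

```text
[113 108  91 103 127 151 158 158 159 159 158 158 159 152 129] [123 128 127 125 144 158 159 159 159 159 158 158 149 129 130 142 134 121
 110 108] [117 120  30 158 157 159 157 157 159  33  79 121] [121  69 158 158 159 158 158 159  66 123] [124 120 158 139 157 154 156 156 154 155 158 120 120] [116 158 157 158 158 158 158 159 105 113]Traceback (most recent call last):
  File "<stdin>", line 12, in <module>
  File "<stdin>", line 6, in blob
ValueError: max() iterable argument is empty
```

Run:
```python
from h import *
c=load('top0');im=c['img'];g=im.min(2).astype(np.uint8);hsv=cv2.cvtColor(im,cv2.COLOR_RGB2HSV)
def blob(mask,box,nm,z):
    x0,y0,x1,y1=box;m=np.zeros_like(mask);m[y0:y1,x0:x1]=mask[y0:y1,x0:x1]
    cs,_=cv2.findContours(m,cv2.RETR_EXTERNAL,cv2.CHAIN_APPROX_NONE)
    k=max(cs,key=cv2.contourArea);r=cv2.minAreaRect(k)
    P=plane(c,cv2.boxPoints(r),z);e=P[1]-P[0];f=P[2]-P[1]
    print(nm,np.round(r[0],1),'ctr',np.round(P.mean(0),4),'sides',np.round([np.linalg.norm(e),np.linalg.norm(f)],4),'ang',np.round(np.degrees([np.arctan2(e[1],e[0]),np.arctan2(f[1],f[0])]),1))
T=lambda t:(g>t).astype(np.uint8)*255
W=T(140)
blob(W,(300,220,325,242),'jar',.114);blob(T(148),(218,218,245,245),'obl',.08)
blob(W,(183,170,215,200),'light',.024);blob(W,(240,145,266,188),'cold',.036);blob(W,(298,145,348,196),'balbody',.025);blob(W,(128,192,168,228),'hot',.042)
D=(im.max(2)<60).astype(np.uint8)*255
blob(D,(368,193,396,222),'stir',.043);blob(D,(176,160,220,205),'lightbox',.024)
B=((hsv[...,0]>100)&(hsv[...,0]<130)&(hsv[...,1]>120)).astype(np.uint8)*255
blob(B,(360,188,402,230),'stirdrum',.038);blob(B,(250,195,290,230),'bluecube',.04)
o=sensors.get_obs();M=R.from_quat(o['tool_rot']).as_matrix();print(M.round(3))
s,w=wrist();print(w['hand_eye'],w['fov_y'])
```

```text
jar [313.5 231. ] ctr [ 0.4389 -0.1377  0.114 ] sides [0.0289 0.0263] ang [  0.1 -89.5]
obl [229.9 230.9] ctr [0.4356 0.1081 0.08  ] sides [0.0379 0.0231] ang [ -11.6 -101.7]
light [197.  183.5] ctr [0.5831 0.2203 0.024 ] sides [0.0773 0.0738] ang [ -89.4 -178.6]
cold [252. 167.] ctr [0.6365 0.0451 0.036 ] sides [0.0572 0.0959] ang [ -89.4 -179.4]
balbody [323.7 170.2] ctr [ 0.6308 -0.1845  0.025 ] sides [0.1228 0.1064] ang [ -14.1 -103.4]
hot [146.5 212. ] ctr [0.4894 0.3749 0.042 ] sides [0.0804 0.0814] ang [ -89.2 -178. ]
stir [382.5 208.5] ctr [ 0.5089 -0.3672  0.043 ] sides [0.0743 0.0725] ang [-89.5 178.8]
lightbox [197.5 183.8] ctr [0.5824 0.2187 0.024 ] sides [0.1089 0.111 ] ang [ -0.6 -91.9]
stirdrum [380.5 209. ] ctr [ 0.5075 -0.3626  0.038 ] sides [0.107  0.1014] ang [-89.4 178.8]
bluecube [270. 213.] ctr [ 0.4917 -0.013   0.04  ] sides [0.0574 0.0573] ang [ -44.4 -134.5]
[[-0.973  0.229 -0.001]
 [ 0.229  0.973 -0.002]
 [ 0.    -0.002 -1.   ]]
[[-1.08198152e-03  9.60995613e-01  2.76561494e-01  7.62740425e-02]
 [ 9.99999237e-01  1.20456677e-03 -2.73366643e-04 -1.22142096e-03]
 [-5.95840930e-04  2.76560988e-01 -9.60996184e-01 -1.40712395e-01]
 [ 0.00000000e+00  0.00000000e+00  0.00000000e+00  1.00000000e+00]] 62.341965557260835
```

Emit:
drive_tool(
  deltas=[
    [[0,0,0,0,0,-0.1155],[0,0,0,0,0,-0.1155],[-32,-24,0,0,0,0],[-32,-24,0,0,0,0],[-32,-24,0,0,0,0],[-32,-24,0,0,0,0],[-32,-24,0,0,0,0],[-32,-24,0,0,0,0]],
  ],
  gripper=100,
)

```text
time: 0.82
position: [0.336, 0.463, 0.2443]
tool_rot: [-0.0, 1.0, -0.0, -0.0]
ft_force: [0.8, 0.4, 0.1]
grip_width: 0.087
grip_force: 0.0
```

Emit:
drive_tool(
  deltas=[
    [[-29,-24,-8,0,0,0],[-29,-24,-8,0,0,0],[-29,-24,-8,0,0,0],[-29,-24,-8,0,0,0],[-29,-24,-8,0,0,0],[-29,-24,-8,0,0,0],[0,0,0,0,0,0],[0,0,0,0,0,0]],
  ],
)

```text
time: 1.48
position: [0.5107, 0.319, 0.2926]
tool_rot: [0.002, 1.0, 0.0, 0.0]
ft_force: [0.5, 0.2, -0.3]
grip_width: 0.0873
grip_force: 0.0
```

Run:
```python
from h import *
s,c=wrist();print(s['time'],s['position'],R.from_quat(s['tool_rot']).as_matrix().round(3).tolist())
cv2.imwrite('pics/w1.png',c['img'][:,:,::-1]);np.save('w1.npy',c,allow_pickle=True)
```

```text
1.4833 [0.51069454 0.31896195 0.29258013] [[-1.0, 0.004, 0.0], [0.004, 1.0, 0.0], [-0.0, 0.0, -1.0]]
```

View pics/w1.png

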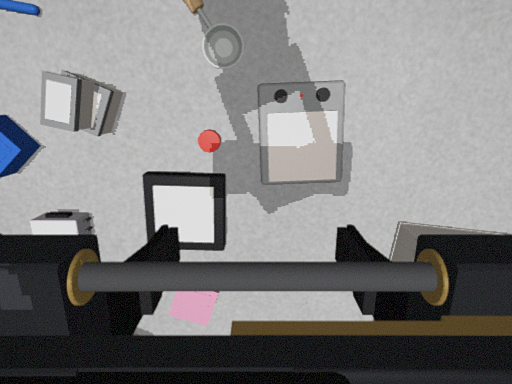

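```bash
cat >> h.py <<'E'
def blob(c,mask,box,nm,z,hull=False):
    x0,y0,x1,y1=box;mask=mask.astype(np.uint8)*255;m=np.zeros_like(mask);m[y0:y1,x0:x1]=mask[y0:y1,x0:x1]
    cs,_=cv2.findContours(m,cv2.RETR_EXTERNAL,cv2.CHAIN_APPROX_NONE)
    k=max(cs,key=cv2.contourArea)
    Q=plane(c,k.reshape(-1,2),z); r=cv2.minAreaRect((Q[:,:2]*1000).astype(np.float32))
    (ex,ey),rad=cv2.minEnclosingCircle((Q[:,:2]*1000).astype(np.float32))
    print(nm,'px',k.reshape(-1,2).min(0),k.reshape(-1,2).max(0),'rect mm',np.round(r[0],1),np.round(r[1],1),'ang',round(r[2],1),'circ',np.round([ex,ey,rad],1)); return r
E
python3 - <<'E'
from h import *
c=load('w1');im=c['img'];g=im.min(2);hi=im.max(2)
blob(c,g>170,(146,172,226,247),'light',.024);blob(c,hi<70,(140,168,230,252),'lightbox',.024)
blob(c,g>195,(40,65,84,135),'obl white',.08)
print(im[150,255:350:3].tolist());print(im[78:190:3,285].tolist())
E
```

```text
light px [153 186] [213 242] rect mm [582.4 217.1] [80.7 80.1] ang 87.7 circ [582.9 216.9  55.5]
lightbox px [140 172] [225 251] rect mm [580.6 213. ] [121.3 114.7] ang 89.3 circ [581.8 213.   82.6]
obl white px [45 80] [ 70 123] rect mm [434.  105.6] [25.7 40.1] ang 77.3 circ [434.  105.4  23.5]
[[132, 133, 132], [137, 135, 135], [101, 103, 105], [122, 120, 121], [134, 134, 133], [188, 181, 175], [188, 180, 174], [187, 179, 173], [189, 183, 176], [189, 179, 176], [185, 177, 172], [191, 182, 177], [186, 179, 173], [187, 179, 173], [188, 180, 174], [185, 179, 173], [187, 180, 175], [186, 178, 172], [184, 176, 171], [185, 176, 169], [185, 178, 172], [185, 178, 171], [186, 178, 171], [184, 176, 170], [183, 176, 169], [185, 177, 172], [184, 178, 170], [160, 156, 150], [110, 111, 113], [113, 111, 112], [133, 133, 131], [135, 135, 136]]
[[136, 133, 133], [134, 134, 132], [107, 109, 107], [117, 116, 118], [95, 98, 99], [40, 36, 43], [70, 68, 70], [73, 70, 70], [175, 176, 176], [174, 175, 175], [173, 174, 174], [171, 172, 172], [225, 226, 227], [221, 221, 223], [222, 222, 223], [224, 223, 224], [223, 223, 224], [222, 222, 223], [222, 224, 223], [224, 224, 225], [224, 225, 224], [224, 224, 224], [225, 225, 227], [186, 178, 172], [185, 177, 172], [183, 176, 169], [187, 179, 173], [188, 181, 175], [184, 178, 171], [188, 179, 174], [188, 180, 176], [185, 177, 173], [187, 179, 174], [186, 178, 173], [188, 178, 171], [99, 99, 97], [131, 131, 132], [135, 136, 134]]
```

Run:
```python
from h import *
c=load('w1');im=c['img'];g=im.min(2)
m=cv2.morphologyEx((g>160).astype(np.uint8),cv2.MORPH_OPEN,np.ones((5,5)))
m[:112]=0
blob(c,m,(255,105,348,188),'hot',.042)
```

```text
hot px [260 112] [341 180] rect mm [488.8 370.5] [97.7 83.6] ang 89.7 circ [486.3 369.6  62. ]
```

Emit:
drive_tool(
  deltas=[
    [[8,-40,4,0,0,0],[8,-40,4,0,0,0],[8,-40,4,0,0,0],[8,-40,4,0,0,0],[8,-40,4,0,0,0],[8,-40,4,0,0,0],[8,-40,4,0,0,0],[8,-40,4,0,0,0]],
  ],
)

```text
time: 2.2
position: [0.4431, 0.0008, 0.2601]
tool_rot: [-0.002, 1.0, 0.0, -0.001]
ft_force: [-0.0, 0.6, 0.1]
grip_width: 0.0868
grip_force: 0.0
```

Emit:
drive_tool(
  deltas=[
    [[0,-34,0,0,0,0],[0,-34,0,0,0,0],[0,-34,0,0,0,0],[0,-34,0,0,0,0],[0,0,0,0,0,0],[0,0,0,0,0,0]],
  ],
)

```text
time: 2.7
position: [0.4447, -0.1353, 0.2601]
tool_rot: [0.001, 1.0, 0.001, -0.0]
ft_force: [-1.0, -0.4, 0.2]
grip_width: 0.0866
grip_force: 0.0
```

Run:
```python
from h import *
s,c=wrist();print(s['time'],s['position'],R.from_quat(s['tool_rot']).as_matrix().round(3).tolist())
cv2.imwrite('pics/w2.png',c['img'][:,:,::-1]);np.save('w2.npy',c,allow_pickle=True)
```

```text
2.7 [ 0.44467786 -0.13528116  0.26012994] [[-1.0, 0.001, -0.001], [0.001, 1.0, 0.001], [0.001, 0.001, -1.0]]
```

View pics/w2.png

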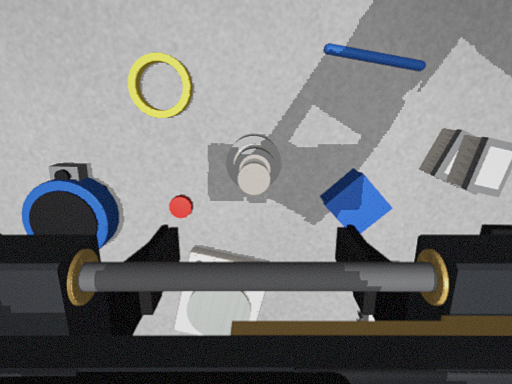

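Run:
```python
from h import *
c=load('w2');im=c['img'];g=im.min(2).astype(int)
print(g[177,225:290:2].tolist());print(g[125:205:2,254].tolist())
for t in(165,175):blob(c,g>t,(235,150,275,200),'jar',.114)
hsv=cv2.cvtColor(im,cv2.COLOR_RGB2HSV)
blob(c,im.max(2)<60,(28,188,98,236),'stir',.043)
b=(hsv[...,0]>100)&(hsv[...,0]<130)&(hsv[...,1]>110)
blob(c,b,(310,160,400,240),'cube',.04)
blob(c,b,(18,175,120,236),'drum',.040)
```

```text
[136, 135, 130, 112, 110, 110, 143, 189, 187, 187, 187, 184, 185, 187, 188, 187, 187, 186, 186, 187, 188, 188, 179, 114, 113, 112, 125, 135, 130, 136, 136, 141, 137]
[183, 185, 187, 190, 164, 90, 190, 185, 186, 172, 127, 69, 188, 120, 108, 190, 190, 142, 114, 153, 188, 189, 190, 188, 188, 186, 186, 186, 185, 185, 188, 185, 184, 187, 187, 142, 137, 143, 131, 184]
jar px [238 155] [269 194] rect mm [ 433.5 -139.5] [28.9 36.9] ang 89.8 circ [ 433.4 -138.9   18.8]
jar px [238 164] [269 194] rect mm [ 437.6 -139.5] [28.6 28.8] ang 45.0 circ [ 437.4 -139.5   14.8]
stir px [ 30 191] [ 96 235] rect mm [ 496.1 -369. ] [79.3 55.5] ang 89.7 circ [ 507.8 -370.3   41.1]
cube px [321 169] [391 233] rect mm [484.8 -19.2] [70.3 57.9] ang 42.6 circ [483.2 -17.9  43.2]
drum px [ 22 177] [118 235] rect mm [ 488.7 -361.6] [116.4  73. ] ang 89.7 circ [ 500.2 -362.9   60.2]
```

Emit:
drive_tool(
  deltas=[
    [[3,-2,38,0,0,0],[3,-2,38,0,0,0],[0,0,35,0,0,0],[0,0,25,0,0,0],[0,0,15,0,0,0],[0,0,4,0,0,0],[0,0,0,0,0,0]],
  ],
)

```text
time: 3.33
position: [0.4382, -0.1371, 0.1046]
tool_rot: [-0.001, 1.0, 0.001, -0.002]
ft_force: [-0.5, 0.5, -0.9]
grip_width: 0.0869
grip_force: 0.0
```

Emit:
drive_tool(
  deltas=[
    [[0,0,0,0,0,0],[0,0,0,0,0,0],[0,0,0,0,0,0],[0,0,0,0,0,0],[0,0,0,0,0,0],[0,0,0,0,0,0],[0,0,0,0,0,0],[0,0,0,0,0,0]],
  ],
  gripper=0,
  squeeze=12,
)

```text
time: 4.0
position: [0.4391, -0.1396, 0.1057]
tool_rot: [0.0, 1.0, -0.0, 0.0]
ft_force: [-0.7, 0.1, 0.4]
grip_width: 0.0416
grip_force: 0.0
```

Emit:
drive_tool(
  deltas=[
    [[0,0,0,0,0,0],[0,0,0,0,0,0],[0,0,0,0,0,0],[0,0,0,0,0,0],[0,0,0,0,0,0]],
  ],
)

```text
time: 4.42
position: [0.439, -0.1395, 0.1055]
tool_rot: [-0.0, 1.0, 0.0, -0.0]
ft_force: [-0.7, -0.2, 1.0]
grip_width: 0.0283
grip_force: 12.0
```

Emit:
drive_tool(
  deltas=[
    [[0,0,-20,0,0,0],[0,0,-30,0,0,0],[-10,25,0,0,0,0],[-14,36,0,0,0,0],[-14,36,0,0,0,0],[-14,36,0,0,0,0],[-14,36,0,0,0,0],[-14,36,0,0,0,0]],
  ],
)

```text
time: 5.08
position: [0.5192, 0.0673, 0.1554]
tool_rot: [-0.0, 1.0, -0.0, -0.0]
ft_force: [1.6, -1.0, -0.7]
grip_width: 0.0284
grip_force: 12.0
```

Emit:
drive_tool(
  deltas=[
    [[-14,36,0,0,0,0],[-14,36,0,0,0,0],[-14,36,0,0,0,0],[-14,30,0,0,0,0],[-8,14,0,0,0,0],[0,0,30,0,0,0],[0,0,0,0,0,0],[0,0,0,0,0,0]],
  ],
)

```text
time: 5.75
position: [0.5807, 0.2173, 0.1236]
tool_rot: [-0.0, 1.0, -0.001, -0.003]
ft_force: [-0.0, 0.3, -0.3]
grip_width: 0.0281
grip_force: 12.0
```

Run:
```python
from h import *
s,c=wrist();print(s['time'],s['position'],R.from_quat(s['tool_rot']).as_matrix().round(3).tolist())
cv2.imwrite('pics/w3.png',c['img'][:,:,::-1]);np.save('w3.npy',c,allow_pickle=True)
```

```text
5.75 [0.58068806 0.21725731 0.12359191] [[-1.0, -0.001, -0.006], [-0.001, 1.0, -0.001], [0.006, -0.001, -1.0]]
```

View pics/w3.png

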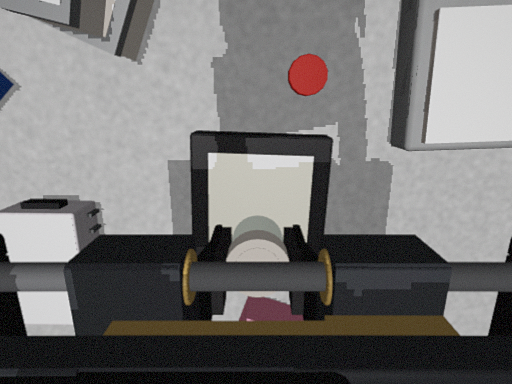

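Run:
```python
from h import *
c=load('w3');im=c['img'];g=im.min(2)
for r in(165,190,210):
    x=np.where(g[r,195:328]>165)[0]+195; print(r,x.min(),x.max(),plane(c,[[x.min(),r],[x.max()+1,r]],.024).round(4).tolist())
print('rows',[int(v) for v in g[120:175,255]])
print('hot',[int(v) for v in g[80,400:512:3]])
for u in(228,288):print(plane(c,[[u,255]],.1325))
print(c['cx'],c['cy'],g[255,215:305].tolist())
x=np.where(g[:,480]>200)[0];print(x)
```

```text
165 208 312 [[0.5507, 0.1783, 0.024], [0.5507, 0.2591, 0.024]]
190 209 310 [[0.5706, 0.1783, 0.024], [0.5706, 0.2584, 0.024]]
210 209 308 [[0.5872, 0.1776, 0.024], [0.5872, 0.2576, 0.024]]
rows [126, 127, 128, 130, 131, 127, 133, 132, 133, 132, 130, 136, 73, 23, 10, 15, 14, 23, 64, 53, 62, 59, 62, 60, 62, 55, 61, 60, 52, 57, 58, 62, 49, 60, 157, 219, 220, 216, 217, 216, 215, 217, 217, 217, 218, 218, 217, 218, 219, 190, 182, 184, 184, 185, 183]
hot [60, 46, 58, 60, 120, 145, 157, 159, 159, 109, 68, 218, 215, 213, 212, 211, 213, 213, 213, 213, 212, 213, 211, 211, 211, 212, 211, 213, 212, 209, 211, 209, 210, 210, 212, 209, 210, 210]
[[0.57191359 0.20285858 0.1325    ]]
[[0.57191115 0.23034373 0.1325    ]]
257.14376161550393 192.60451482824013 [14, 28, 20, 18, 11, 12, 11, 29, 5, 4, 0, 27, 75, 144, 178, 180, 175, 174, 172, 177, 177, 175, 175, 170, 160, 163, 172, 176, 175, 177, 175, 175, 175, 176, 173, 178, 175, 173, 176, 176, 174, 174, 174, 177, 175, 175, 174, 177, 175, 177, 173, 173, 177, 175, 175, 176, 177, 174, 173, 164, 157, 172, 173, 177, 174, 178, 172, 177, 177, 176, 179, 161, 84, 23, 12, 0, 18, 11, 0, 26, 18, 17, 5, 14, 15, 19, 3, 0, 17, 14]
[  7   8   9  10  11  12  13  14  15  16  17  18  19  20  21  22  23  24
  25  26  27  28  29  30  31  32  33  34  35  36  37  38  39  40  41  42
  43  44  45  46  47  48  49  50  51  52  53  54  55  56  57  58  59  60
  61  62  63  64  65  66  67  68  69  70  71  72  73  74  75  76  77  78
  79  80  81  82  83  84  85  86  87  88  89  90  91  92  93  94  95  96
  97  98  99 100 101 102 103 104 105 106 107 108 109 110 111 112 113 114
 115 116 117 118 119 120 121 122 123 124 125 126 127 128 129 130 131 132
 133 134 135 136 137 138 139 140]
```

Emit:
drive_tool(
  deltas=[
    [[-1,1,35,0,0,0],[0,0,25,0,0,0],[0,0,8,0,0,0],[0,0,3,0,0,0],[0,0,1,0,0,0],[0,0,0,0,0,0]],
  ],
)

```text
time: 6.3
position: [0.5851, 0.2183, 0.0549]
tool_rot: [0.0, 1.0, 0.0, 0.001]
ft_force: [-0.2, 0.6, -0.9]
grip_width: 0.0282
grip_force: 12.0
```

Run:
```python
from h import *
c=load('w3');print(plane(c,[[432,80],[480,6],[480,141]],.042))
```

```text
[[0.49036966 0.33172215 0.042     ]
 [0.44705854 0.35485232 0.042     ]
 [0.53045435 0.37090177 0.042     ]]
```

Emit:
drive_tool(
  deltas=[
    [[1.5,0,3,0,0,0],[0,0,1.5,0,0,0],[0,0,0.5,0,0,0],[0,0,0,0,0,0],[0,0,0,0,0,0]],
  ],
)

```text
time: 6.72
position: [0.5829, 0.2186, 0.0495]
tool_rot: [-0.0, 1.0, 0.0, 0.001]
ft_force: [-0.2, -0.5, 4.4]
grip_width: 0.0283
grip_force: 12.0
```

Emit:
drive_tool(
  deltas=[
    [[0,0,0,0,0,0],[0,0,0,0,0,0],[0,0,0,0,0,0],[0,0,0,0,0,0],[0,0,-15,0,0,0],[0,0,-30,0,0,0],[0,0,-40,0,0,0],[0,0,-40,0,0,0]],
  ],
  gripper=100,
)

```text
time: 7.38
position: [0.5814, 0.2183, 0.1734]
tool_rot: [-0.0, 1.0, -0.0, -0.002]
ft_force: [0.3, 0.4, 0.6]
grip_width: 0.0738
grip_force: 0.0
```

Emit:
drive_tool(
  deltas=[
    [[-3,-28,-28,0,0,0],[-3,-28,-28,0,0,0],[-3,-28,-28,0,0,0],[-3,-28,-28,0,0,0],[-3,-40,0,0,0,0],[-3,-40,0,0,0,0],[-3,-40,0,0,0,0],[0,0,0,0,0,0]],
  ],
)

```text
time: 8.05
position: [0.6045, -0.0209, 0.2856]
tool_rot: [0.003, 1.0, -0.002, 0.001]
ft_force: [0.2, -0.0, -0.5]
grip_width: 0.0871
grip_force: 0.0
```

Run:
```python
from h import *
s,c=wrist();print(s['time'],s['position'],R.from_quat(s['tool_rot']).as_matrix().round(3).tolist())
cv2.imwrite('pics/w4.png',c['img'][:,:,::-1]);np.save('w4.npy',c,allow_pickle=True)
```

```text
8.05 [ 0.60453248 -0.02087848  0.28562174] [[-1.0, 0.006, 0.002], [0.006, 1.0, -0.004], [-0.002, -0.004, -1.0]]
```

View pics/w4.png

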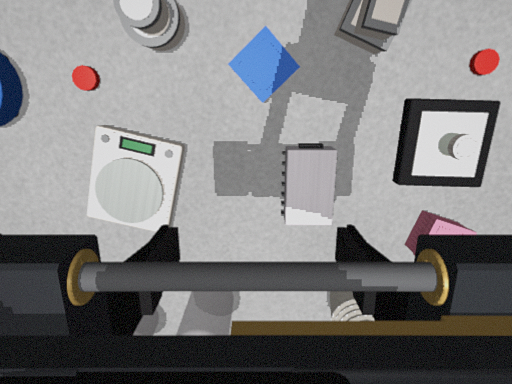

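Run:
```python
from h import *
c=load('w4');im=c['img'];g=im.min(2)
print(g[190,80:190:3].tolist());print(g[185,275:345:3].tolist(),g[138:232:3,310].tolist())
gg=cv2.cvtColor(im,cv2.COLOR_RGB2GRAY)
h=cv2.HoughCircles(cv2.GaussianBlur(gg,(3,3),0)[120:235,80:195],cv2.HOUGH_GRADIENT,1,50,param1=60,param2=15,minRadius=29,maxRadius=40)
print(h)
for u,v,r in h[0][:2]: print(plane(c,[[u+80,v+120],[u+80+r,v+120]],.034))
blob(c,g>150,(284,147,338,230),'cold',.036)
blob(c,g>200,(86,124,190,232),'balbody',.028)
blob(c,(g>200),(410,107,490,178),'window',.024)
```

```text
[185, 180, 183, 210, 219, 205, 193, 191, 193, 193, 195, 193, 196, 191, 195, 194, 193, 193, 196, 192, 199, 197, 194, 201, 198, 195, 197, 180, 204, 222, 220, 212, 92, 157, 178, 184, 187]
[138, 129, 116, 70, 170, 175, 180, 177, 179, 177, 178, 176, 173, 173, 174, 178, 175, 174, 172, 179, 114, 130, 130, 132] [186, 189, 34, 31, 164, 178, 173, 174, 175, 173, 177, 174, 173, 178, 177, 174, 175, 177, 177, 173, 168, 171, 171, 174, 167, 223, 221, 221, 220, 187, 184, 183]
[[[47.5 71.5 33.8]]]
[[ 0.63885462 -0.18995028  0.034     ]
 [ 0.63912316 -0.14649387  0.034     ]]
cold px [284 150] [337 229] rect mm [639.   46.9] [ 70.  104.8] ang 89.7 circ [639.8  46.6  61.9]
balbody px [ 87 126] [180 231] rect mm [ 627.8 -185. ] [107.2 122.1] ang 75.6 circ [ 627.8 -185.1   79.4]
window px [412 112] [487 176] rect mm [582.9 217.7] [79.4 79.3] ang 88.3 circ [583.2 217.5  55.7]
```

Emit:
drive_tool(
  deltas=[
    [[32,-23,4,0,0,0],[32,-23,4,0,0,0],[32,-23,4,0,0,0],[32,-23,4,0,0,0],[32,-23,4,0,0,0],[0,0,0,0,0,0],[0,0,0,0,0,0]],
  ],
)

```text
time: 8.68
position: [0.4422, -0.1282, 0.2653]
tool_rot: [0.001, 1.0, 0.001, -0.001]
ft_force: [-0.4, -0.6, 0.4]
grip_width: 0.0872
grip_force: 0.0
```

Run:
```python
from h import *
c=load('w4');print(plane(c,[[285.5,185],[334.5,185],[310,149.5],[310,223.5]],.036).round(4).tolist())
s,c=wrist();print(s['time'],s['position'],R.from_quat(s['tool_rot']).as_matrix().round(3).tolist())
cv2.imwrite('pics/w5.png',cv2.resize(c['img'][110:240,190:320,::-1],None,fx=4,fy=4));np.save('w5.npy',c,allow_pickle=True)
```

```text
[[0.6309, 0.0129, 0.036], [0.6313, 0.075, 0.036], [0.586, 0.0422, 0.036], [0.6835, 0.046, 0.036]]
8.6833 [ 0.44218877 -0.1281609   0.26529301] [[-1.0, 0.003, -0.001], [0.003, 1.0, 0.001], [0.001, 0.001, -1.0]]
```

View pics/w5.png

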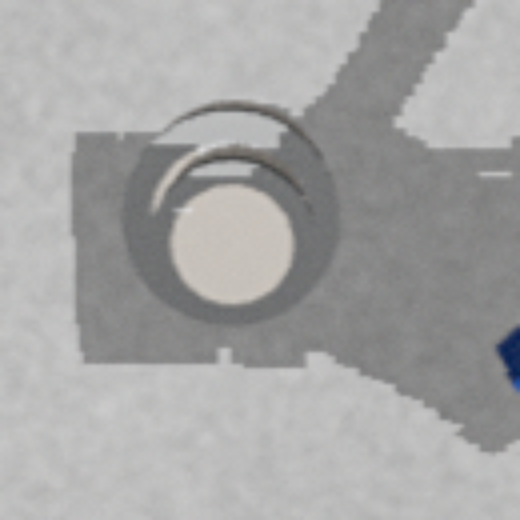

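Run:
```python
from h import *
c=load('w5');g=c['img'].min(2)
blob(c,g>180,(230,153,266,190),'small',.08)
print(plane(c,[[248,164.3]],.04))
```

```text
small px [233 157] [262 185] rect mm [ 435.4 -139.1] [30.3 29.6] ang 18.1 circ [ 435.4 -139.3   15.6]
[[ 0.43630546 -0.13948595  0.04      ]]
```

Emit:
drive_tool(
  deltas=[
    [[3,-6,38,0,0,0],[3,-5,38,0,0,0],[0,0,40,0,0,0],[0,0,36,0,0,0],[0,0,25,0,0,0],[0,0,14,0,0,0],[0,0,6,0,0,0],[0,0,0,0,0,0]],
  ],
)

```text
time: 9.4
position: [0.4384, -0.1384, 0.0671]
tool_rot: [-0.001, 1.0, 0.001, -0.001]
ft_force: [-0.6, 0.4, -0.3]
grip_width: 0.0871
grip_force: 0.0
```

Emit:
drive_tool(
  deltas=[
    [[0,0,0,0,0,0],[0,0,0,0,0,0],[0,0,0,0,0,0],[0,0,0,0,0,0],[0,0,0,0,0,0],[0,0,0,0,0,0],[0,0,0,0,0,0],[0,0,0,0,0,0]],
  ],
  gripper=0,
  squeeze=15,
)

```text
time: 10.07
position: [0.4375, -0.1395, 0.0687]
tool_rot: [0.0, 1.0, 0.0, 0.0]
ft_force: [0.4, 1.0, 3.2]
grip_width: 0.0421
grip_force: 14.7
```

Emit:
drive_tool(
  deltas=[
    [[0,0,0,0,0,0],[0,0,0,0,0,0],[0,0,0,0,0,0]],
  ],
)

```text
time: 10.32
position: [0.4375, -0.1395, 0.0688]
tool_rot: [-0.0, 1.0, 0.0, 0.0]
ft_force: [-0.0, 1.5, 5.1]
grip_width: 0.0419
grip_force: 14.5
```

Emit:
drive_tool(
  deltas=[
    [[0,0,-10,0,0,0],[0,0,-35,0,0,0],[0,0,-40,0,0,0],[-6,-36,-18,0,0,0],[-6,-36,-18,0,0,0],[-6,-36,-18,0,0,0],[-6,-36,-18,0,0,0],[-6,-36,-18,0,0,0]],
  ],
)

```text
time: 10.98
position: [0.4672, -0.3208, 0.2442]
tool_rot: [-0.0, 1.0, 0.0, -0.0]
ft_force: [1.0, 0.9, -0.6]
grip_width: 0.0421
grip_force: 14.7
```

Emit:
drive_tool(
  deltas=[
    [[-6,-36,-15,0,0,0],[-2,-12,0,0,0,0],[0,0,0,0,0,0],[0,0,0,0,0,0],[0,0,0,0,0,0]],
  ],
)

```text
time: 11.4
position: [0.4745, -0.3652, 0.2568]
tool_rot: [-0.0, 1.0, 0.002, -0.002]
ft_force: [0.2, -0.1, -0.6]
grip_width: 0.0421
grip_force: 14.7
```

Run:
```python
from h import *
s,c=wrist();print(s['time'],s['position'],R.from_quat(s['tool_rot']).as_matrix().round(3).tolist())
cv2.imwrite('pics/w6.png',c['img'][:,:,::-1]);np.save('w6.npy',c,allow_pickle=True)
```

```text
11.4 [ 0.47448256 -0.3652228   0.25679638] [[-1.0, -0.001, -0.003], [-0.001, 1.0, 0.004], [0.003, 0.004, -1.0]]
```

View pics/w6.png

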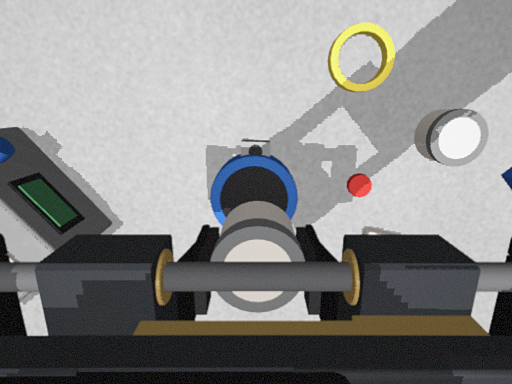

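Run:
```python
from h import *
from scipy.optimize import least_squares
c=load('w6');im=c['img'];hsv=cv2.cvtColor(im,cv2.COLOR_RGB2HSV)
b=((hsv[...,0]>100)&(hsv[...,0]<130)&(hsv[...,1]>110))
pi,po=[],[]
for r in range(172,204):
    x=np.where(b[r,205:305])[0]+205
    po+=[[x.min()-.5,r],[x.max()+.5,r]]
    k=im[r].max(1)<60; k=[u for u in range(212,296) if k[u]]
    if len(k)>15: pi+=[[min(k)-.5,r],[max(k)+.5,r]]
for nm,p,z,rad in(('in',pi,.043,40),('out',po,.038,52)):
    Q=plane(c,p,z)[:,:2]*1000
    f=lambda v:np.hypot(*(Q-v).T)-rad
    s=least_squares(f,[505,-368],loss='soft_l1');print(nm,s.x,np.abs(s.fun).mean())
x=np.where((im.min(2)[252,210:305]>90))[0]+210;print(x.min(),x.max(),plane(c,[[x.min(),252],[x.max()+1,252]],.275))
```

```text
in [ 509.50696501 -369.53813704] 0.6563307233303476
out [ 509.25360499 -369.48169329] 0.5333904331792816
213 301 [[ 0.45947565 -0.38508265  0.275     ]
 [ 0.45958296 -0.34729866  0.275     ]]
```

Emit:
drive_tool(
  deltas=[
    [[-18,-2,25,0,0,0],[-17,-1,30,0,0,0],[0,0,40,0,0,0],[0,0,35,0,0,0],[0,0,25,0,0,0],[0,0,15,0,0,0],[0,0,6,0,0,0],[0,0,0,0,0,0]],
  ],
)

```text
time: 12.12
position: [0.5097, -0.368, 0.0805]
tool_rot: [-0.001, 1.0, 0.002, -0.002]
ft_force: [0.3, -0.1, -2.3]
grip_width: 0.0421
grip_force: 14.7
```

Emit:
drive_tool(
  deltas=[
    [[0,0,2,0,0,0],[0,0,1,0,0,0],[0,0,0,0,0,0],[0,0,0,0,0,0]],
  ],
)

```text
time: 12.45
position: [0.5112, -0.371, 0.0809]
tool_rot: [-0.0, 1.0, -0.001, 0.001]
ft_force: [-0.3, 1.1, -1.9]
grip_width: 0.0421
grip_force: 14.7
```

Emit:
drive_tool(
  deltas=[
    [[0.5,1.5,4,0,0,0],[0,0,2,0,0,0],[0,0,0,0,0,0],[0,0,0,0,0,0]],
  ],
)

```text
time: 12.78
position: [0.51, -0.3689, 0.0734]
tool_rot: [-0.0, 1.0, 0.0, -0.0]
ft_force: [-0.0, 0.2, -1.1]
grip_width: 0.0424
grip_force: 14.7
```

Emit:
drive_tool(
  deltas=[
    [[0,0,1.5,0,0,0],[0,0,1,0,0,0],[0,0,0,0,0,0],[0,0,0,0,0,0]],
  ],
)

```text
time: 13.12
position: [0.5103, -0.3693, 0.0718]
tool_rot: [-0.0, 1.0, -0.0, 0.0]
ft_force: [-1.5, 0.5, 4.9]
grip_width: 0.0422
grip_force: 14.5
```

Emit:
drive_tool(
  deltas=[
    [[0,0,0,0,0,0],[0,0,0,0,0,0],[0,0,0,0,0,0],[0,0,0,0,0,0],[0,0,-15,0,0,0],[0,0,-35,0,0,0],[0,0,-40,0,0,0],[8,26,-26,0,0,0]],
  ],
  gripper=100,
)

```text
time: 13.78
position: [0.505, -0.3488, 0.1903]
tool_rot: [0.001, 1.0, -0.004, 0.004]
ft_force: [1.2, -0.3, 0.9]
grip_width: 0.084
grip_force: 0.0
```

Emit:
drive_tool(
  deltas=[
    [[9,28,-26,0,0,0],[9,28,-26,0,0,0],[10,37,-8,0,0,0],[10,38,0,0,0,0],[10,38,0,0,0,0],[8,34,0,0,0,0],[0,0,0,0,0,0],[0,0,0,0,0,0]],
  ],
)

```text
time: 14.45
position: [0.4454, -0.1383, 0.2472]
tool_rot: [-0.002, 1.0, -0.0, -0.0]
ft_force: [-0.1, -0.7, 0.3]
grip_width: 0.0868
grip_force: 0.0
```

Run:
```python
from h import *
s,c=wrist();print(s['time'],s['position'],R.from_quat(s['tool_rot']).as_matrix().round(3).tolist())
cv2.imwrite('pics/w7.png',c['img'][:,:,::-1]);np.save('w7.npy',c,allow_pickle=True)
```

```text
14.45 [ 0.445429   -0.13827329  0.24717713] [[-1.0, -0.003, -0.0], [-0.003, 1.0, -0.0], [0.0, -0.0, -1.0]]
```

View pics/w7.png

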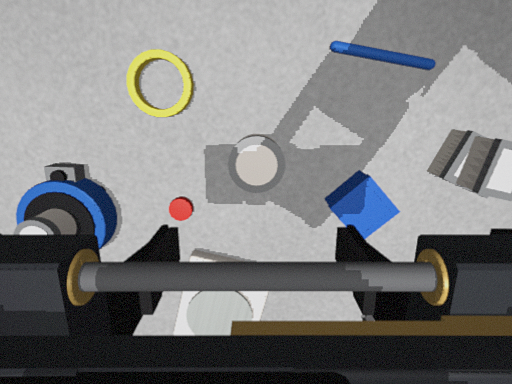

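Run:
```python
from h import *
c=load('w7');g=c['img'].min(2)
print(g[128:200,256].tolist());print(g[168,222:292].tolist())
```

```text
[187, 188, 186, 190, 191, 182, 117, 86, 159, 189, 186, 184, 186, 185, 184, 184, 190, 223, 229, 218, 216, 216, 217, 194, 186, 187, 188, 189, 188, 190, 191, 188, 186, 189, 186, 187, 188, 188, 187, 187, 188, 187, 188, 185, 188, 188, 186, 189, 187, 187, 187, 186, 188, 188, 188, 187, 193, 157, 119, 109, 107, 112, 109, 114, 115, 131, 136, 138, 142, 137, 135, 137]
[140, 142, 142, 137, 140, 136, 122, 110, 114, 111, 114, 110, 113, 131, 170, 189, 189, 186, 188, 185, 189, 187, 187, 189, 187, 187, 186, 186, 187, 189, 189, 185, 189, 186, 188, 188, 189, 188, 187, 187, 186, 188, 187, 186, 191, 187, 186, 187, 190, 188, 187, 189, 189, 190, 178, 130, 109, 113, 114, 112, 112, 110, 118, 126, 131, 137, 136, 132, 133, 133]
```

Run:
```python
from h import *
c=load('w7');print(plane(c,[[256.5,165],[256.5,144.5],[256.5,185.5],[228,165],[285,165]],.04).round(4).tolist())
```

```text
[[0.437, -0.14, 0.04], [0.4143, -0.14, 0.04], [0.4606, -0.1399, 0.04], [0.4371, -0.1717, 0.04], [0.437, -0.1083, 0.04]]
```

Emit:
drive_tool(
  deltas=[
    [[3.5,-1,40,0,0,0],[3.5,0,40,0,0,0],[0,0,40,0,0,0],[0,0,40,0,0,0],[0,0,30,0,0,0],[0,0,18,0,0,0],[0,0,8,0,0,0],[0,0,2,0,0,0]],
  ],
)

```text
time: 15.17
position: [0.4392, -0.1422, 0.0271]
tool_rot: [0.001, 1.0, 0.0, -0.001]
ft_force: [0.0, 0.8, 0.4]
grip_width: 0.0871
grip_force: 0.0
```

Emit:
drive_tool(
  deltas=[
    [[0,0,0,0,0,0],[0,0,0,0,0,0],[0,0,0,0,0,0],[0,0,0,0,0,0],[0,0,0,0,0,0],[0,0,0,0,0,0],[0,0,0,0,0,0]],
  ],
  gripper=0,
  squeeze=20,
)

```text
time: 15.75
position: [0.4396, -0.1412, 0.0302]
tool_rot: [-0.0, 1.0, -0.001, 0.001]
ft_force: [1.3, 0.3, 8.2]
grip_width: 0.0625
grip_force: 19.4
```

Emit:
drive_tool(
  deltas=[
    [[0,0,-12,0,0,0],[0,0,-30,0,0,0],[-10,-3,-30,0,0,0],[-35,-9,-8,0,0,0],[-40,-9,0,0,0,0],[-40,-9,0,0,0,0],[-40,-9,0,0,0,0],[-35,-8,0,0,0,0]],
  ],
)

```text
time: 16.42
position: [0.6415, -0.1883, 0.1098]
tool_rot: [-0.0, 1.0, -0.0, 0.001]
ft_force: [1.0, 0.2, -1.8]
grip_width: 0.0624
grip_force: 19.9
```

Emit:
drive_tool(
  deltas=[
    [[0,0,15,0,0,0],[0,0,15,0,0,0],[0,0,8,0,0,0],[0,0,0,0,0,0],[0,0,0,0,0,0]],
  ],
)

```text
time: 16.83
position: [0.6381, -0.1875, 0.0705]
tool_rot: [-0.0, 1.0, 0.0, -0.001]
ft_force: [0.1, 0.7, -0.5]
grip_width: 0.0619
grip_force: 19.9
```

Emit:
drive_tool(
  deltas=[
    [[-1,-0.5,4,0,0,0],[0,0,1.5,0,0,0],[0,0,1,0,0,0],[0,0,0,0,0,0],[0,0,0,0,0,0]],
  ],
)

```text
time: 17.25
position: [0.6402, -0.1886, 0.0649]
tool_rot: [-0.0, 1.0, -0.0, 0.0]
ft_force: [-0.2, -0.3, -1.6]
grip_width: 0.0622
grip_force: 19.9
```

Emit:
drive_tool(
  deltas=[
    [[0,0,1,0,0,0],[0,0,0.5,0,0,0],[0,0,0,0,0,0],[0,0,0,0,0,0]],
  ],
)

```text
time: 17.58
position: [0.6403, -0.1887, 0.0642]
tool_rot: [-0.0, 1.0, -0.0, 0.0]
ft_force: [-1.7, 0.7, 7.0]
grip_width: 0.0625
grip_force: 19.5
```

Emit:
drive_tool(
  deltas=[
    [[0,0,0,0,0,0],[0,0,0,0,0,0],[0,0,0,0,0,0],[0,0,0,0,0,0],[0,0,-15,0,0,0],[0,0,-35,0,0,0],[0,0,-40,0,0,0],[0,0,-40,0,0,0]],
  ],
  gripper=100,
)

```text
time: 18.25
position: [0.6394, -0.1882, 0.1931]
tool_rot: [-0.0, 1.0, 0.001, -0.001]
ft_force: [0.3, -0.7, 0.0]
grip_width: 0.0868
grip_force: 0.0
```

Emit:
drive_tool(
  deltas=[
    [[23,32,-8,0,0,0],[23,32,-8,0,0,0],[23,32,-8,0,0,0],[23,32,-8,0,0,0],[23,32,-8,0,0,0],[23,32,-8,0,0,0],[23,32,-8,0,0,0],[23,32,-8,0,0,0]],
  ],
)

```text
time: 18.92
position: [0.4547, 0.0688, 0.2573]
tool_rot: [0.0, 1.0, 0.0, 0.0]
ft_force: [0.0, 0.1, 0.3]
grip_width: 0.087
grip_force: 0.0
```

Emit:
drive_tool(
  deltas=[
    [[11,32,0,0,0,0],[0,0,0,0,0,0],[0,0,0,0,0,0]],
  ],
)

```text
time: 19.17
position: [0.4443, 0.1008, 0.2573]
tool_rot: [-0.002, 1.0, -0.0, 0.0]
ft_force: [-1.3, -0.5, 0.3]
grip_width: 0.0875
grip_force: 0.0
```

Run:
```python
from h import *
s,c=wrist();print(s['time'],s['position'],R.from_quat(s['tool_rot']).as_matrix().round(3).tolist())
cv2.imwrite('pics/w8.png',cv2.resize(c['img'][90:240,180:340,::-1],None,fx=4,fy=4));np.save('w8.npy',c,allow_pickle=True)
```

```text
19.1667 [0.44429121 0.10081101 0.25731277] [[-1.0, -0.004, 0.001], [-0.004, 1.0, -0.0], [-0.001, -0.0, -1.0]]
```

View pics/w8.png

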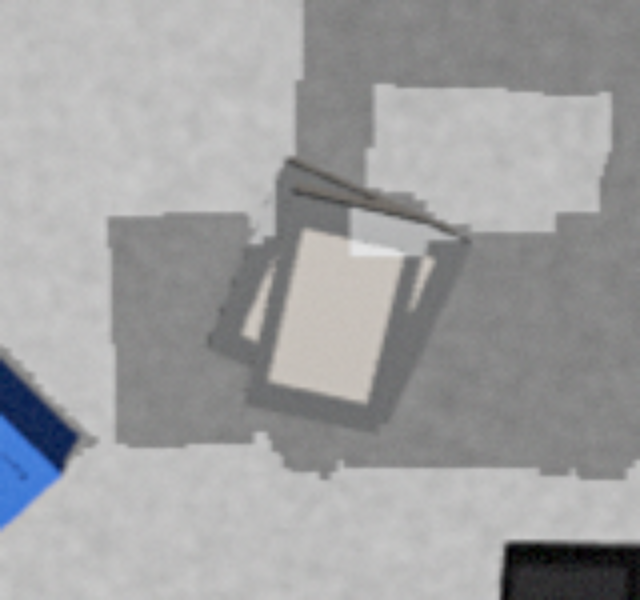

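Run:
```python
from h import *
c=load('w8')
p=np.array([[305,229],[404,253],[368,404],[267,380]])/4+[180,90]-.0
P=plane(c,p,.08);print((P*1000).round(1).tolist(),P.mean(0));e=P[2]-P[1];f=P[0]-P[3]
for v in(e,f):print(np.degrees(np.arctan2(v[1],v[0])),np.linalg.norm(v))
g=c['img'].min(2);blob(c,g>175,(245,147,283,193),'obl',.08)
q=np.array([[209,345],[470,240],[290,160]])/4+[180,90];print(plane(c,q,.04).round(4).tolist())
```

```text
[[412.2, 98.8, 80.0], [418.1, 123.7, 80.0], [457.7, 115.3, 80.0], [451.3, 89.0, 80.0]] [0.43481674 0.10669634 0.08      ]
-12.033441963156273 0.0404052920004652
165.99989206877189 0.04029776387233495
obl px [248 147] [282 189] rect mm [431.3 107.5] [26.8 46. ] ang 76.1 circ [431.  107.4  25.7]
[[0.4514, 0.071, 0.04], [0.4208, 0.1453, 0.04], [0.3987, 0.0945, 0.04]]
```

Emit:
drive_tool(
  deltas=[
    [[9,6,0,0,0,0.1135],[0,0,20,0,0,0.1135],[0,0,40,0,0,0],[0,0,40,0,0,0],[0,0,38,0,0,0],[0,0,26,0,0,0],[0,0,10,0,0,0],[0,0,0,0,0,0]],
  ],
)

```text
time: 19.88
position: [0.4355, 0.1039, 0.08]
tool_rot: [0.114, 0.993, -0.0, -0.003]
ft_force: [-0.3, -0.9, 0.7]
grip_width: 0.0871
grip_force: 0.0
```

Run:
```python
from h import *
s=sensors.get_obs();print(s['position'],R.from_quat(s['tool_rot']).as_matrix().round(3).tolist())
```

```text
[0.43554239 0.10394105 0.08002468] [[-0.974, 0.227, -0.006], [0.227, 0.974, -0.0], [0.006, -0.001, -1.0]]
```

Emit:
drive_tool(
  deltas=[
    [[0.5,2.5,7,0,0,0],[0,0,4,0,0,0],[0,0,1,0,0,0],[0,0,0,0,0,0]],
  ],
)

```text
time: 20.22
position: [0.4367, 0.1079, 0.0715]
tool_rot: [0.113, 0.994, 0.0, 0.001]
ft_force: [-0.7, 0.1, -0.4]
grip_width: 0.0871
grip_force: 0.0
```

Emit:
drive_tool(
  deltas=[
    [[0,0,0,0,0,0],[0,0,0,0,0,0],[0,0,0,0,0,0],[0,0,0,0,0,0],[0,0,0,0,0,0],[0,0,0,0,0,0],[0,0,0,0,0,0],[0,0,0,0,0,0]],
  ],
  gripper=0,
  squeeze=15,
)

```text
time: 20.88
position: [0.4361, 0.108, 0.071]
tool_rot: [0.113, 0.994, -0.0, -0.0]
ft_force: [-0.2, -1.0, -0.1]
grip_width: 0.0415
grip_force: 0.0
```

Emit:
drive_tool(
  deltas=[
    [[0,0,0,0,0,0],[0,0,0,0,0,0],[0,0,0,0,0,0],[0,0,0,0,0,0]],
  ],
)

```text
time: 21.22
position: [0.4361, 0.108, 0.071]
tool_rot: [0.113, 0.994, -0.0, -0.0]
ft_force: [-0.3, 0.8, -1.0]
grip_width: 0.0354
grip_force: 16.7
```

Emit:
drive_tool(
  deltas=[
    [[0,0,-12,0,0,0],[0,0,-30,0,0,0],[0,0,-28,0,0,-0.1135],[0,0,0,0,0,-0.1135],[-36,-12,0,0,0,0],[-38,-12,0,0,0,0],[-38,-12,0,0,0,0],[-38,-12,0,0,0,0]],
  ],
)

```text
time: 21.88
position: [0.5872, 0.0596, 0.1412]
tool_rot: [-0.0, 1.0, 0.0, -0.0]
ft_force: [0.0, -0.0, -0.7]
grip_width: 0.0351
grip_force: 16.8
```

Emit:
drive_tool(
  deltas=[
    [[-38,-12,0,0,0,0],[-12,-3,15,0,0,0],[0,0,30,0,0,0],[0,0,15,0,0,0],[0,0,5,0,0,0],[0,0,0,0,0,0],[0,0,0,0,0,0]],
  ],
)

```text
time: 22.47
position: [0.6361, 0.0452, 0.0762]
tool_rot: [-0.0, 1.0, 0.0, -0.0]
ft_force: [0.7, -0.3, -1.0]
grip_width: 0.0354
grip_force: 16.8
```

Run:
```python
from h import *
s=sensors.get_obs();print(s['position'],R.from_quat(s['tool_rot']).as_matrix().round(3).tolist())
```

```text
[0.63609239 0.04515729 0.07617591] [[-1.0, -0.0, -0.0], [-0.0, 1.0, 0.0], [0.0, 0.0, -1.0]]
```

Emit:
drive_tool(
  deltas=[
    [[0,0,5,0,0,0],[0,0,3,0,0,0],[0,0,1,0,0,0],[0,0,0,0,0,0],[0,0,0,0,0,0]],
  ],
)

```text
time: 22.88
position: [0.6363, 0.0451, 0.0675]
tool_rot: [-0.0, 1.0, -0.0, 0.0]
ft_force: [-0.9, -0.2, -0.6]
grip_width: 0.035
grip_force: 16.8
```

Emit:
drive_tool(
  deltas=[
    [[0,0,1,0,0,0],[0,0,0,0,0,0],[0,0,0,0,0,0]],
  ],
)

```text
time: 23.13
position: [0.6365, 0.045, 0.067]
tool_rot: [-0.0, 1.0, -0.0, 0.001]
ft_force: [-0.7, 0.7, 5.4]
grip_width: 0.0349
grip_force: 16.4
```

Emit:
drive_tool(
  deltas=[
    [[0,0,0,0,0,0],[0,0,0,0,0,0],[0,0,0,0,0,0],[0,0,0,0,0,0],[0,0,-15,0,0,0],[0,0,-35,0,0,0],[0,0,-40,0,0,0],[20,6,-30,0,0,0]],
  ],
  gripper=100,
)

```text
time: 23.8
position: [0.6207, 0.0496, 0.1886]
tool_rot: [0.0, 1.0, -0.001, 0.004]
ft_force: [1.5, 0.6, 1.3]
grip_width: 0.0807
grip_force: 0.0
```

Emit:
drive_tool(
  deltas=[
    [[29,8,-24,0,0,0],[29,8,-24,0,0,0],[29,8,-24,0,0,0],[29,8,0,0,0,0],[29,8,0,0,0,0],[28,8,0,0,0,0],[0,0,0,0,0,0],[0,0,0,0,0,0]],
  ],
)

```text
time: 24.47
position: [0.4415, 0.0995, 0.2582]
tool_rot: [-0.001, 1.0, -0.0, -0.0]
ft_force: [0.0, -0.7, -0.1]
grip_width: 0.0872
grip_force: 0.0
```

Run:
```python
from h import *
s,c=wrist();print(s['time'],s['position'],R.from_quat(s['tool_rot']).as_matrix().round(3).tolist())
cv2.imwrite('pics/w9.png',cv2.resize(c['img'][90:240,180:340,::-1],None,fx=4,fy=4));np.save('w9.npy',c,allow_pickle=True)
```

```text
24.4667 [0.44154889 0.09947132 0.25816803] [[-1.0, -0.001, -0.0], [-0.001, 1.0, -0.0], [0.0, -0.0, -1.0]]
```

View pics/w9.png

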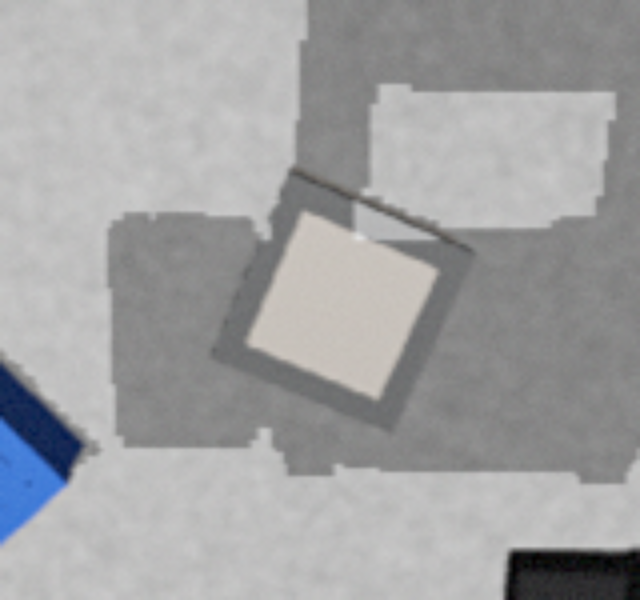

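Run:
```python
from h import *
c=load('w9')
for q in ([[304,211],[440,269],[380,401],[246,345]],[[292,172],[473,252],[391,430],[211,353]]):
    P=plane(c,np.array(q)/4+[180,90],.04)*1000;print(P.mean(0).round(1))
    for i in range(4):
        v=P[(i+1)%4]-P[i];print(np.degrees(np.arctan2(v[1],v[0])).round(1),np.linalg.norm(v).round(1),end='; ')
```

```text
[437.5 108.2  40. ]
67.0 42.1; -22.9 42.4; -113.3 42.6; 156.5 42.2; [436.4 108.   40. ]
66.4 56.0; -22.9 57.3; -113.9 57.6; 155.5 57.0;
```

Emit:
drive_tool(
  deltas=[
    [[3.5,9,0,0,0,0.1015],[0,0,20,0,0,0.1015],[0,0,35,0,0,0.1015],[0,0,35,0,0,0.1015],[0,0,40,0,0,0],[0,0,35,0,0,0],[0,0,20,0,0,0],[0,0,0,0,0,0]],
  ],
)

```text
time: 25.18
position: [0.439, 0.1075, 0.0689]
tool_rot: [0.202, 0.979, -0.001, -0.003]
ft_force: [0.2, -0.2, -0.4]
grip_width: 0.087
grip_force: 0.0
```

Emit:
drive_tool(
  deltas=[
    [[0,0,0,0,0,0]],
  ],
)

```text
time: 25.27
position: [0.4405, 0.1077, 0.0718]
tool_rot: [0.202, 0.979, -0.0, -0.001]
ft_force: [0.7, 0.4, 0.2]
grip_width: 0.0873
grip_force: 0.0
```

Run:
```python
from h import *
s=sensors.get_obs();M=R.from_quat(s['tool_rot']).as_matrix();print(s['position'],M.round(3).tolist(),M.T@(np.array([.438,.1087,.028])-s['position'])*1000)
```

```text
[0.44045583 0.10766693 0.07184566] [[-0.919, 0.395, -0.002], [0.395, 0.919, -0.0], [0.002, -0.001, -1.0]] [2.59106753e+00 1.19147305e-02 4.38500434e+01]
```

Emit:
drive_tool(
  deltas=[
    [[2,0,15,0,0,0],[0,0,18,0,0,0],[0,0,8,0,0,0],[0,0,2,0,0,0],[0,0,0,0,0,0]],
  ],
)

```text
time: 25.68
position: [0.4388, 0.1087, 0.0306]
tool_rot: [0.202, 0.979, 0.0, 0.001]
ft_force: [0.2, -0.1, -0.3]
grip_width: 0.087
grip_force: 0.0
```

Emit:
drive_tool(
  deltas=[
    [[0,0,0,0,0,0],[0,0,0,0,0,0],[0,0,0,0,0,0],[0,0,0,0,0,0],[0,0,0,0,0,0],[0,0,0,0,0,0],[0,0,0,0,0,0],[0,0,0,0,0,0]],
  ],
  gripper=0,
  squeeze=20,
)

```text
time: 26.35
position: [0.4379, 0.1088, 0.0303]
tool_rot: [0.201, 0.979, 0.0, 0.0]
ft_force: [-0.4, -0.4, 5.2]
grip_width: 0.0568
grip_force: 19.5
```

Emit:
drive_tool(
  deltas=[
    [[0,0,-12,0,0,0],[0,0,-28,0,0,0],[0,0,-25,0,0,-0.1015],[0,0,-25,0,0,-0.1015],[0,0,0,0,0,-0.1015],[0,0,0,0,0,-0.1015],[-7,35,0,0,0,0],[-8,39,0,0,0,0]],
  ],
)

```text
time: 27.02
position: [0.4523, 0.1818, 0.1198]
tool_rot: [0.002, 1.0, -0.0, -0.001]
ft_force: [1.3, -0.5, -1.8]
grip_width: 0.057
grip_force: 20.0
```

Emit:
drive_tool(
  deltas=[
    [[-8,39,0,0,0,0],[-8,39,0,0,0,0],[-8,39,0,0,0,0],[-8,39,0,0,0,0],[-4,34,0,0,0,0],[0,0,15,0,0,0],[0,0,0,0,0,0],[0,0,0,0,0,0]],
  ],
)

```text
time: 27.68
position: [0.4865, 0.372, 0.1032]
tool_rot: [-0.001, 1.0, -0.001, -0.003]
ft_force: [0.5, 0.4, -2.5]
grip_width: 0.0571
grip_force: 20.0
```

Run:
```python
from h import *
s,c=wrist();print(s['position'],R.from_quat(s['tool_rot']).as_matrix().round(3).tolist())
cv2.imwrite('pics/w10.png',c['img'][:,:,::-1]);np.save('w10.npy',c,allow_pickle=True)
```

```text
[0.48652514 0.37195942 0.10321878] [[-1.0, -0.001, -0.005], [-0.001, 1.0, -0.003], [0.005, -0.003, -1.0]]
```

View pics/w10.png

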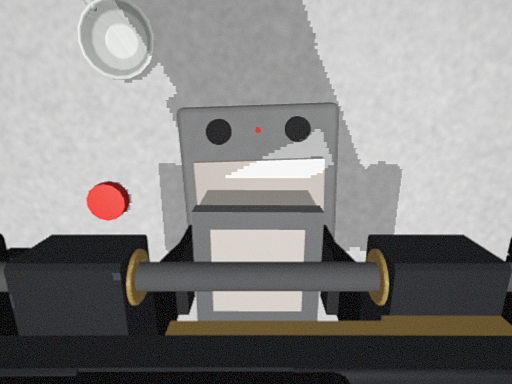

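Run:
```python
from h import *
c=load('w10');print(plane(c,[[194.5,175],[324.5,175],[258,161]],.042).round(4).tolist(),plane(c,[[194,208],[322.5,208]],.1129).round(4).tolist())
```

```text
[[0.4559, 0.3299, 0.042], [0.4559, 0.4146, 0.042], [0.4467, 0.3713, 0.042]] [[0.4548, 0.3434, 0.1129], [0.4548, 0.3994, 0.1129]]
```

Emit:
drive_tool(
  deltas=[
    [[0,0,14,0,0,0],[0,0,8,0,0,0],[0,0,3,0,0,0],[0,0,0,0,0,0],[0,0,0,0,0,0]],
  ],
)

```text
time: 28.15
position: [0.4888, 0.3722, 0.0802]
tool_rot: [0.0, 1.0, -0.0, -0.0]
ft_force: [0.1, -0.4, -2.6]
grip_width: 0.0573
grip_force: 20.0
```

Emit:
drive_tool(
  deltas=[
    [[-0.5,1.5,4,0,0,0],[0,0,2,0,0,0],[0,0,1,0,0,0],[0,0,0,0,0,0],[0,0,0,0,0,0]],
  ],
)

```text
time: 28.57
position: [0.4892, 0.3744, 0.0731]
tool_rot: [-0.0, 1.0, -0.0, -0.0]
ft_force: [-0.2, 0.3, -2.5]
grip_width: 0.057
grip_force: 20.0
```

Emit:
drive_tool(
  deltas=[
    [[0,0,1,0,0,0],[0,0,0.5,0,0,0],[0,0,0,0,0,0],[0,0,0,0,0,0]],
  ],
)

```text
time: 28.9
position: [0.4894, 0.3745, 0.0724]
tool_rot: [-0.0, 1.0, 0.0, 0.0]
ft_force: [-1.2, 0.2, 5.2]
grip_width: 0.0568
grip_force: 19.5
```

Contact; release, rise and look at everything.

Emit:
drive_tool(
  deltas=[
    [[0,0,0,0,0,0],[0,0,0,0,0,0],[0,0,0,0,0,0],[0,0,0,0,0,0],[0,0,-15,0,0,0],[0,0,-35,0,0,0],[0,0,-40,0,0,0],[0,0,-40,0,0,0]],
  ],
  gripper=100,
)

```text
time: 29.57
position: [0.4886, 0.3739, 0.2018]
tool_rot: [-0.0, 1.0, -0.001, -0.001]
ft_force: [-0.4, 0.9, 0.2]
grip_width: 0.0864
grip_force: 0.0
```

Emit:
drive_tool(
  deltas=[
    [[25,25,-10,0,0,0],[25,25,-10,0,0,0],[20,30,-10,0,0,0],[20,30,-10,0,0,0],[20,30,-10,0,0,0],[20,30,0,0,0,0],[0,0,0,0,0,0],[0,0,0,0,0,0]],
  ],
)

```text
time: 30.23
position: [0.3576, 0.5456, 0.2512]
tool_rot: [-0.002, 1.0, -0.0, 0.0]
ft_force: [-0.3, -0.0, -1.0]
grip_width: 0.087
grip_force: 0.0
```

Run:
```python
from h import *
print(sensors.get_obs()['position'])
c=eyes.camera('top');s=eyes.camera('scene')
a=cv2.resize(c['img'][130:250,120:410],None,fx=2.6,fy=2.6,interpolation=cv2.INTER_CUBIC)
b=cv2.resize(s['img'][150:270,95:415],(a.shape[1],int(120*a.shape[1]/320)),interpolation=cv2.INTER_CUBIC)
cv2.imwrite('pics/fin.png',np.vstack([a,b])[:598,:,::-1]);np.save('top1.npy',c,allow_pickle=True)
```

```text
[0.35755517 0.54564463 0.25121583]
```

View pics/fin.png

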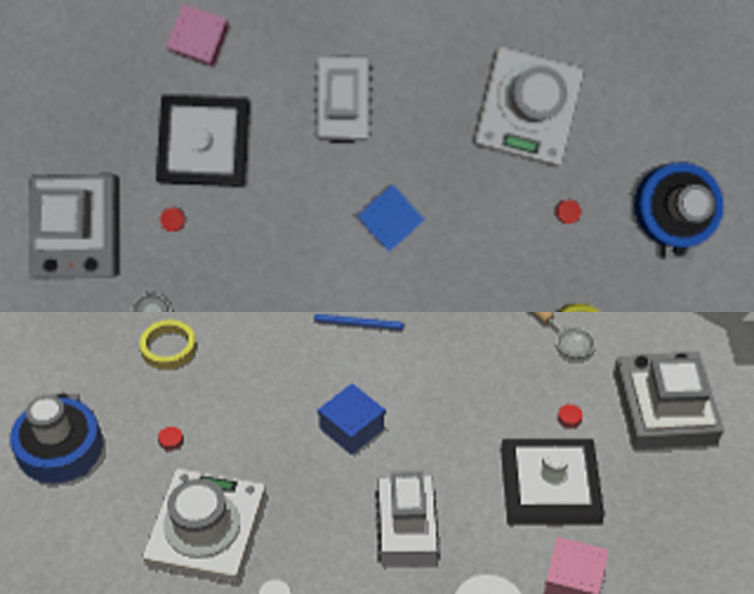

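Run:
```python
from h import *
c=load('top1')
f=lambda u,v:[u/2.6+120-.3,v/2.6+130-.3]
for nm,u,v,z,t in(('big',538,94,.074,(640,-187)),('small',693,204,.083,(508.9,-367.2)),('obl',343,93,.076,(636.5,45.1)),('sq',59,213,.082,(489.4,374.9)),('jar',201,139,.058,(583.1,220.3))):
    P=plane(c,[f(u,v)],z)[0,:2]*1000;print(nm,P.round(1),(P-t).round(1))
```

```text
big [ 636.9 -184.6] [-3.1  2.4]
small [ 508.4 -364.9] [-0.5  2.3]
obl [635.   45.5] [-1.5  0.4]
sq [489.4 375.2] [0.  0.3]
jar [580.6 214.4] [-2.5 -5.9]
```

Run:
```python
from h import *
c=load('w4');a=cv2.resize(c['img'][95:195,390:510],None,fx=5,fy=5,interpolation=cv2.INTER_CUBIC)
t=load('top1')['img'][160:210,172:225];b=cv2.resize(t,(530,500),interpolation=cv2.INTER_CUBIC)
i=np.hstack([a,b])[:,:,::-1];i=np.clip((i.astype(float)-90)*1.7,0,255);i=cv2.resize(i,(790,350));cv2.imwrite('pics/jar.png',i)
```

```text
[ WARN:0@0.168] global loadsave.cpp:1063 imwrite_ Unsupported depth image for selected encoder is fallbacked to CV_8U.
```

View pics/jar.png

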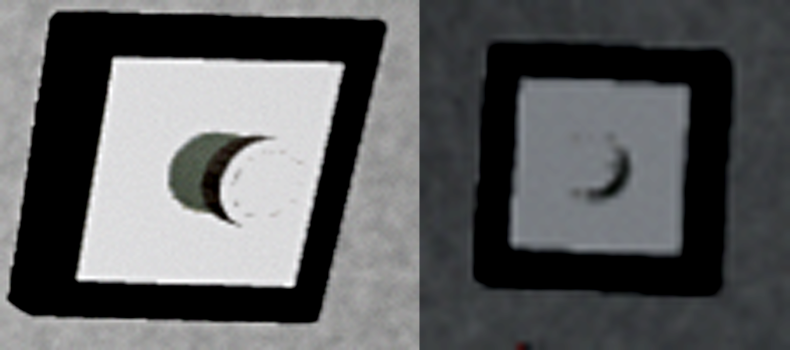

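Run:
```python
from h import *
c=load('w4');print(plane(c,[[466.7-.4,147.3-.4]],.058)*1000,'window wrist 582.9 217.7')
t=load('top1');px=[[172+(596-419.4)/(.699*10)-.45,160+166/7-.45]];print(plane(t,px,.058)*1000,'window top 583.1 220.3')
```

```text
[[581.04942043 218.43472521  58.        ]] window wrist 582.9 217.7
[[580.24589694 215.02374229  58.        ]] window top 583.1 220.3
```

```bash
python3 -c "
from h import *
print(ticket.hand_in())"
```

```text
the job is handed in; nothing more can be done
None
```

I took both stacks apart and set all five pots upright and released on their own pieces of equipment, then handed the job in at about 30 s. The final pictures show each within about 2–4 mm of its middle; the jar is the least certain, since one low-resolution view put it about 6 mm off.

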